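# Unstopper the tall canister

## Robot

A 6-joint arm with a two-finger parallel gripper is mounted at the origin on a cart in front of the work surface, level with it; the furniture and walls round the work are solid. World frame = base frame: x ahead of the robot, y to its left, z up, the work surface at z = 0. Lengths are in m, angles in degrees, forces in N, time in s.
With the tool pointing down it reaches from about 0.35 to 0.875 m from the base axis. Payload 4.2 kg.
Tool frame: the origin (TCP) lies on the front face of the gripper's body, between the roots of the fingers; the fingertips stand 70 mm ahead of it and the grasp point (between the pads) lies 51 mm ahead of it; x points along the fingers, y is the direction in which the jaws open and shut, and the axes are right-handed (so a half turn about x gives the same grasp; the last joint's range is limited). The gripper opens to 87 mm and grips with 3 to 60 N. Pads are 19 mm wide; open, the fingers measure 117 mm over their backs; the gripper's body (75 mm by 190 mm) begins 51 mm behind the grasp point.
Start: joints at [91.88, 22.042, 0.453, 0, -68.411, -14.817], TCP at [0.14, 0.609, 0.292] pointing down, gripper open.
Joint ranges: [-179.83, 179.83], [-69.29, 118.12], [-61.27, 80.66], [-181.25, 117.63], [-171.15, -9.14], [-177.46, 177.46]. Speed limits (degrees/s): [159.86, 159.86, 180, 180, 180, 180].

## Interface

Orientations are given as a 3x3 rotation matrix whose columns are the frame's x, y, z axes.
In Python, from station import r, viewer, spotter gives the robot as it stands.
- The arm moves only by the tool move_arm, never from a script. Its argument "series" is a list that holds one entry, the list of rows, each a list of 7 numbers: the turn, a rotation vector about the world's x, y, z scaled (see below), then the shift along the world's x, y, z scaled (see below), then the opening, from 0 (shut) to 1 (fully open). A call has 1 to 20 rows; each row shifts and turns the pose as measured when the row begins; what a row does not reach is not made up. The controller multiplies each number of a shift by 60 mm and each number of a turn by 8 degrees. A row lasts 1/8 s, in which the tool goes at most 62.5 mm and 10.7 degrees, less where a joint would pass 70% of its speed; a pose out of reach is approached as far as the arm can. A call with a number of a shift or a turn outside -1 to 1 is refused whole. A call with a gripper value outside its range is refused whole. The fingers move at their own pace and stop on an object; the grip force is fixed at half the most. Time passes only in rows, so rows that do not move let the fingers close. It gives the time, the measured TCP pose, the force and the opening at its end, in the units of the state.
- r.sense(): the state, without advancing time (a new reading comes with each control period).
- viewer.capture(name): name is "side" or "top"; returns (picture, depth): 480x640x3 uint8, red, green, blue; 480x640 float32, m along the optical axis (not along the pixel's ray), 0 where there is no reading.
- viewer.camera_params(name): a dict with "mtx" (3x3 intrinsics, pixels), "dist_coeffs" ([k1, k2, p1, p2, k3] as OpenCV has them; the pictures are not rectified), "pose" (4x4, takes a point from camera to world coordinates). Camera axes: x right, y down, z forward; pixel columns grow to the right and rows downward; lengths in m; the calibration is good to about 2 mm. A picture is of the moment at which its call begins. camera_params takes no time and is no camera call.
- r.finish_job(): hands the job in, once; it reports no verdict.
Trained networks look in the newest picture that a camera, given by its name, has taken for a name from the list of things; names that differ only in an ending like _2 or _b are one class to them, and where a whole thing is asked for, a point or a joint stands for the part that bears it (a point fixed in the world has none). Each returns a list of dicts, best first, with "conf" (0 to 1); they miss things now and then, are a little off and sometimes report something else, mostly with a low value. They report only what shows in the picture. A call takes as long as a camera call. They do not tell look-alikes from the thing itself.
- spotter.find_in(camera, name): "centre" ([column, row] in pixels, amid what is visible of it).
- spotter.trace(camera, name): "mask" (480x640 bool, what is visible of it) and "centre" ([column, row] in pixels, amid what is visible of it).
The state is a dict: "time_s": time; "joints": joint angles; "joint_velocities": joint speeds; "effort": joint torques, N m; "tcp_pos": TCP position; "ee_rot": TCP orientation; "wrist_force": force on the tool from outside, world axes, zero at the start; "moment": the same for the moment, N m; "gripper_width": opening from 0.0 (shut) to 1.0 (fully open).
Only numpy, scipy, OpenCV 4.12 (cv2) and the standard library are available. Lean on these libraries where they do the work, as an engineer would, in place of code of your own. Each camera call takes 0.05 s, during which the arm holds its last target.

## Task

Open the taller of the two steel canisters: take its cork stopper by the wooden bar on top, rock it about ten degrees over to the left and then as far over to the right to loosen it, and pull it straight up out of the neck. Set the stopper down, without dropping it, in the small square steel tray, and leave the shorter canister closed.

Things in the scene. Friction and masses are not known exactly. Their poses are not given: they have to be found in the camera images.
- tall_stopper_grip (a point): grip point of the tall canister's stopper: middle of the upright wooden bar (14 mm thick along y, 30 long along x, 38 high) on a cork plug (30 mm across, 28 high, flat foot 22 across). Point: 52 mm above the foot, 14 below the bar's top, 24 above the cork's top. x along the bar, y across it (robot's left within 0.45 rad), z up. About 60 g
- tall: taller steel canister, 72 mm across, fixed; neck 55 mm across, bore 42. Origin: centre of its underside; mouth at z 130; y as the stopper's. The stopper's foot sits 22 mm deep in the neck, its grip point 30 mm above the mouth. Sprung rubber segments hold it: it comes out at about 8 to 15 N, and can be rocked about its foot up to 12 degrees each way across the bar
- short_stopper_grip (a point): the same point on the same kind of stopper in the shorter canister (72 mm across, mouth 85 mm above the table), which is to stay closed
- tray_in (a point): centre of the inner floor of the small square steel tray, fixed to the table: 130 x 130 mm outside, walls 4 mm thick, rim 14 mm above the table; this point is on the floor, about 4 mm above the table
Things that resemble listed ones, but are neither listed nor needed, are in the scene too. Of the things shaped like the part that bears tray_in, the bare steel one is meant.

How it is judged:
By the outcome, as a careful person would: the job done as asked, in the order asked, and still so for the second after the job is handed in, with the robot touching nothing.
It also fails if it takes over 42 s, if anything falls off the work surface, if the arm or the gripper's body presses on something with over 40 N, if the wrist force passes 120 N, or if a joint passes its speed limit or range.

## Working session

There is one attempt and no reset: what is moved stays moved. The work goes in short steps, Python scripts to look and compute and a tool call to move; the robot and the scene stay as the last step left them, time stands still between calls to the robot, and variables do not carry over. Pictures are saved under pics/ and viewed, and the job is handed in when it is done.

Besides the shell and the picture viewer there is one more tool, called after ">>>" by a JSON object that holds its "name" and its "arguments". move_arm: Moves the arm, as the interface text tells. Its arguments: {"type":"object","properties":{"series":{"type":"array","items":{"type":"array","items":{"type":"array","items":{"type":"number","minimum":-1,"maximum":1}}}}},"required":["series"]}

```bash
mkdir -p pics; ls; cat > h.py <<'E'
import numpy as np,cv2
from station import r,viewer,spotter
def cap(n,f=None):
    p,d=viewer.capture(n)
    if f: cv2.imwrite('pics/'+f,p[:,:,::-1])
    return p,d
def world(n,uv,z):
    c=viewer.camera_params(n);K=np.array(c['mtx']);D=np.array(c['dist_coeffs']);T=np.array(c['pose'])
    uv=np.array(uv,float).reshape(-1,1,2);q=cv2.undistortPoints(uv,K,D).reshape(-1,2)
    z=np.array(z).reshape(-1)
    P=np.c_[q*z[:,None],z]
    return P@T[:3,:3].T+T[:3,3]
def onplane(n,uv,h):
    c=viewer.camera_params(n);T=np.array(c['pose']);a=world(n,uv,np.ones(len(np.array(uv).reshape(-1,2))))
    o=T[:3,3];d=a-o
    return o+d*((h-o[2])/d[:,2])[:,None]
def proj(n,X):
    c=viewer.camera_params(n);T=np.linalg.inv(np.array(c['pose']));
    return cv2.projectPoints(np.array(X,float).reshape(-1,3),cv2.Rodrigues(T[:3,:3])[0],T[:3,3],np.array(c['mtx']),np.array(c['dist_coeffs']))[0].reshape(-1,2)
E
python3 - <<'E'
from h import *
for n in ['side','top']:
    p,d=cap(n,n+'0.png')
    np.save(n+'d.npy',d);np.save(n+'p.npy',p)
    print(n,np.round(viewer.camera_params(n)['pose'],3).tolist())
    for t in ['tall_stopper_grip','tall','short_stopper_grip','tray_in']:
        for o in spotter.trace(n,t):
            m=o['mask'];v,u=np.nonzero(m&(d>0));
            P=world(n,np.c_[u,v],d[v,u])
            print(n,t,round(o['conf'],2),np.round(o['centre']),m.sum(),np.round(np.median(P,0),3),np.round(np.percentile(P[:,2],[2,98]),3))
s=r.sense();print({k:np.round(s[k],3).tolist() for k in s})
E
```

```text
pics
side [[-0.947, -0.219, 0.234, 0.358], [-0.32, 0.608, -0.727, 0.644], [0.017, -0.763, -0.646, 0.666], [0.0, 0.0, 0.0, 1.0]]
side tall_stopper_grip 0.79 [265. 237.] 692 [0.627 0.1   0.154] [0.128 0.176]
side tall 0.69 [271. 284.] 3263 [0.616 0.119 0.082] [0.006 0.132]
side tray_in 0.87 [402. 276.] 4687 [ 0.446 -0.039  0.005] [0.002 0.016]
side tray_in 0.62 [358. 378.] 7592 [0.458 0.181 0.005] [0.003 0.016]
top [[-0.015, -0.998, 0.06, 0.472], [-0.999, 0.013, -0.032, 0.036], [0.031, -0.06, -0.998, 0.976], [0.0, 0.0, 0.0, 1.0]]
top tall_stopper_grip 0.76 [265. 174.] 326 [0.626 0.091 0.17 ] [0.123 0.177]
top tall 0.57 [275. 188.] 1202 [0.614 0.085 0.103] [0.015 0.133]
top tall 0.43 [346. 284.] 4841 [ 0.446 -0.042  0.006] [0.002 0.017]
top short_stopper_grip 0.6 [363. 209.] 260 [ 0.572 -0.064  0.127] [0.085 0.133]
top tray_in 0.91 [344. 282.] 4882 [ 0.446 -0.042  0.006] [0.002 0.017]
top tray_in 0.57 [230. 278.] 4874 [0.459 0.176 0.006] [0.002 0.017]
{'time_s': 0.5, 'joints': [91.88, 22.042, 0.451, -0.003, -68.411, -14.816], 'joint_velocities': [-0.018, -0.029, 0.106, -0.063, -0.001, 0.063], 'effort': [0.0, -39.007, 18.745, 4.221, 0.015, -0.0], 'tcp_pos': [0.14, 0.609, 0.292], 'ee_rot': [[-0.0, -0.224, -0.975], [-0.0, -0.975, 0.224], [-1.0, 0.0, 0.0]], 'wrist_force': [0.479, -0.134, -0.052], 'moment': [-0.017, -0.072, -0.027], 'gripper_width': 1.0}
```

View pics/top0.png

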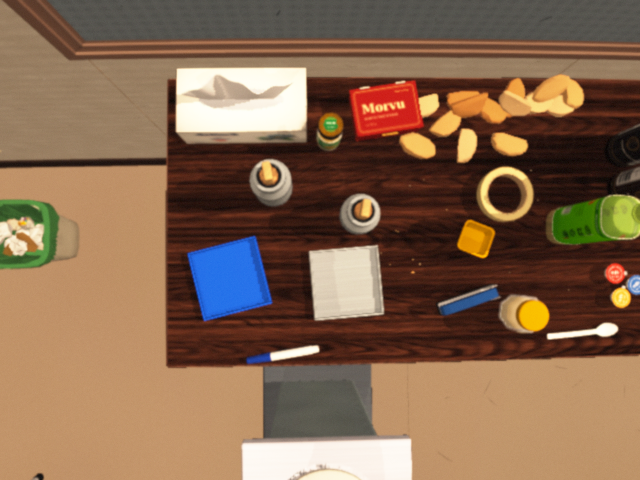

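View pics/side0.png

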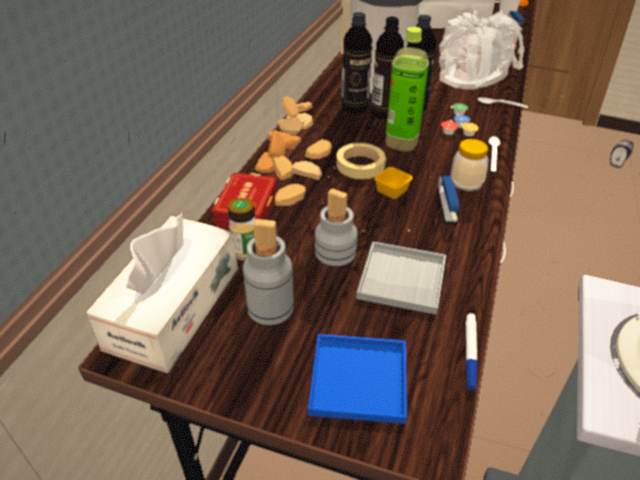

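```bash
python3 - <<'E'
from h import *
p=np.load('topp.npy')[:,:,::-1]
a=cv2.resize(p[130:350,170:430],(780,660))[:600]
cv2.imwrite('pics/c1.png',a)
E
```

```text
(no output)
```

View pics/c1.png

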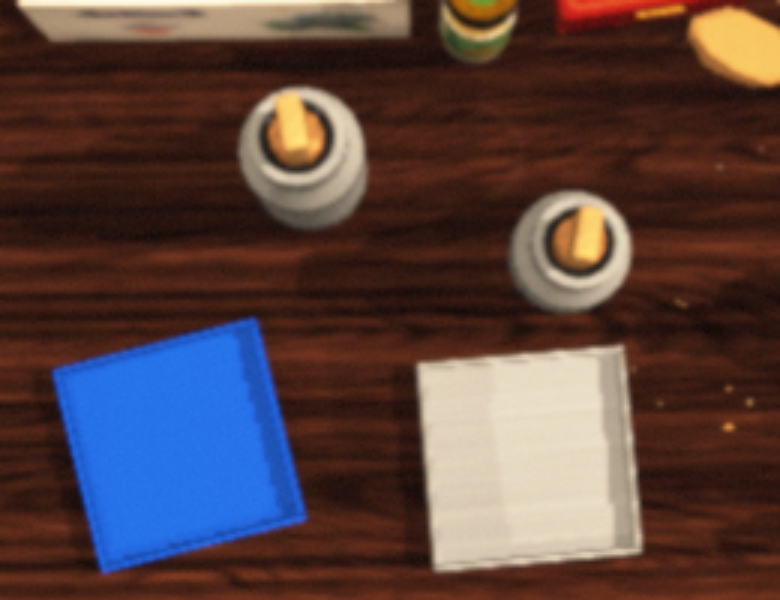

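The taller canister shows at top (268,180) and side (270,285), with its mouth at z≈0.13. The canister at top (361,212) is the short one, with its bar top at 0.13. Of the trays, the bare steel one is at top (345,282); the blue one at (230,278) is the look-alike. Next I'll measure the bar and neck.

```bash
python3 - <<'E'
from h import *
for n,bx in [('top',(235,145,310,215)),('side',(230,200,310,335))]:
    d=np.load(n+'d.npy')
    u,v=np.meshgrid(np.arange(bx[0],bx[2]),np.arange(bx[1],bx[3]));u=u.ravel();v=v.ravel()
    P=world(n,np.c_[u,v],d[v,u]);
    ok=(d[v,u]>0)&(np.hypot(P[:,0]-.62,P[:,1]-.092)<.06)
    for lo,hi,t in [(.168,.182,'bartop'),(.138,.167,'bar'),(.124,.136,'mouth')]:
        m=ok&(P[:,2]>lo)&(P[:,2]<hi);Q=P[m]
        if len(Q)<5: print(n,t,len(Q));continue
        rc=cv2.minAreaRect(Q[:,:2].astype(np.float32)*1000)
        c,rad=cv2.minEnclosingCircle(Q[:,:2].astype(np.float32)*1000)
        print(n,t,len(Q),np.round(Q.mean(0),4),np.round(rc[0],1),np.round(rc[1],1),round(rc[2],1),np.round(c,1),round(rad,1))
# tray
for n,bx in [('top',(300,235,395,330))]:
    d=np.load(n+'d.npy')
    for o in spotter.trace(n,'tray_in')[:1]:
        pass
    m=o['mask'];ct=max(cv2.findContours(m.astype(np.uint8),0,1)[0],key=len).reshape(-1,2)
    q=onplane(n,ct,0.014)[:,:2].astype(np.float32)*1000
    print('tray',cv2.minAreaRect(q))
p=np.load('topp.npy')[:,:,::-1]
cv2.imwrite('pics/c2.png',cv2.resize(p[150:210,240:300],(600,600),interpolation=cv2.INTER_CUBIC))
p=np.load('sidep.npy')[:,:,::-1]
cv2.imwrite('pics/c3.png',cv2.resize(p[210:330,200:320],(600,600),interpolation=cv2.INTER_CUBIC))
E
```

```text
top bartop 167 [0.6289 0.093  0.1746] [629.3  93.2] [29.5 13.9] 9.6 [629.1  93.3] 15.1
top bar 64 [0.6236 0.0904 0.146 ] [626.5  92.3] [25.2 27.2] 16.1 [628.3  92.6] 14.7
top mouth 505 [0.6269 0.0925 0.1301] [629.6  92.8] [53.3 54.5] 88.9 [629.1  93.3] 27.8
side bartop 205 [0.6287 0.0965 0.1735] [629.3  93.9] [29.6 17. ] 8.0 [629.1  95.4] 15.3
side bar 346 [0.6274 0.0996 0.1524] [626.9 100.5] [30.9 15.3] 25.5 [629.5  95.1] 15.5
side mouth 557 [0.6257 0.1032 0.1297] [628.1  98.5] [54.6 49.2] 27.0 [629.3  95.2] 28.2
tray ((447.0709533691406, -41.472084045410156), (131.020751953125, 132.55108642578125), 3.8745932579040527)
```

View pics/c2.png

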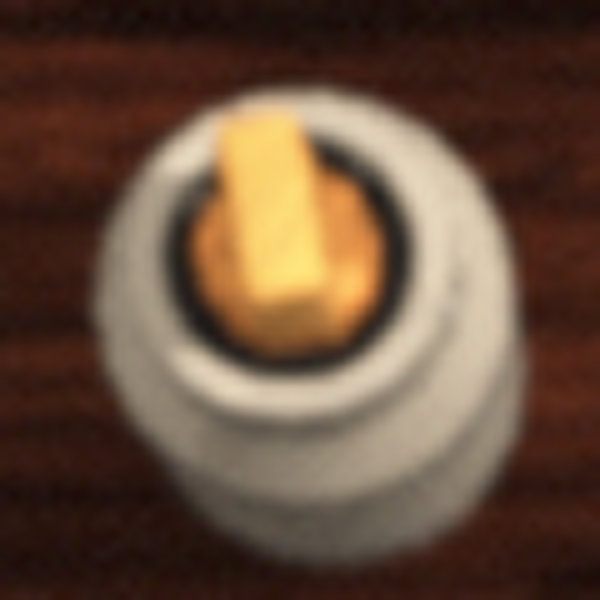

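View pics/c3.png

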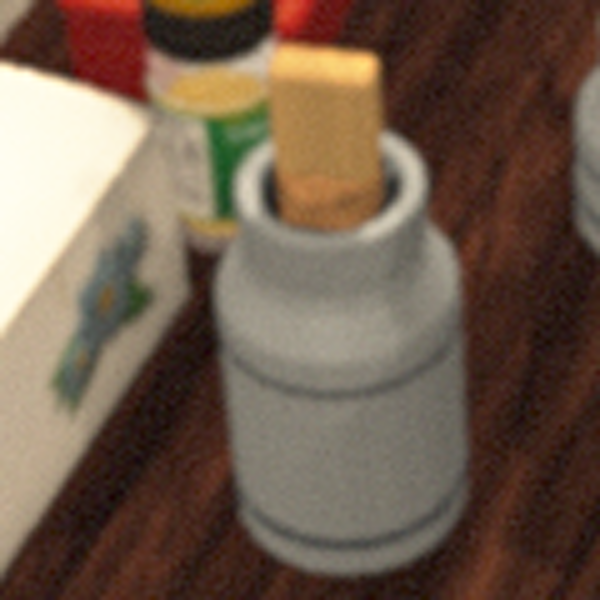

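```bash
python3 - <<'E'
from h import *
for n in ['top','side']:
    d=np.load(n+'d.npy');v,u=np.nonzero(d>0);P=world(n,np.c_[u,v],d[v,u])
    m=(P[:,2]>.06)&(P[:,2]<.5)&(P[:,0]>.2)&(P[:,0]<.85)&(P[:,1]>-.2)&(P[:,1]<.6)
    Q=P[m];
    k=np.floor(Q[:,:2]/.05).astype(int)
    for a in np.unique(k,axis=0):
        s=(k==a).all(1); print(n,a*.05,s.sum(),Q[s,2].max().round(3))
    # tray floor
m=np.load('topd.npy');v,u=np.mgrid[255:315:4,325:370:4].reshape(2,-1)
print(np.median(world('top',np.c_[u,v],m[v,u])[:,2]))
E
```

```text
top [ 0.5 -0.1] 51 0.089
top [ 0.55 -0.1 ] 645 0.134
top [ 0.55 -0.05] 119 0.09
top [0.55 0.05] 89 0.104
top [0.55 0.1 ] 34 0.103
top [ 0.6 -0.1] 6 0.087
top [0.6  0.05] 832 0.178
top [0.6 0.1] 392 0.175
top [ 0.65 -0.05] 8 0.097
top [0.65 0.05] 59 0.133
top [0.65 0.1 ] 11 0.135
top [ 0.7  -0.05] 511 0.111
top [0.7 0. ] 357 0.11
top [0.7  0.05] 606 0.09
top [0.7 0.1] 638 0.09
top [0.7  0.15] 635 0.089
top [0.7 0.2] 634 0.09
top [0.7  0.25] 119 0.09
top [0.75 0.  ] 328 0.09
top [0.75 0.05] 803 0.144
top [0.75 0.1 ] 844 0.16
top [0.75 0.15] 1061 0.161
top [0.75 0.2 ] 718 0.153
top [0.75 0.25] 156 0.089
top [ 0.8 -0.2] 1825 0.294
top [ 0.8  -0.15] 1828 0.293
top [ 0.8 -0.1] 1831 0.29
top [ 0.8  -0.05] 1819 0.291
top [0.8 0. ] 2027 0.291
top [0.8  0.05] 2319 0.291
top [0.8 0.1] 2338 0.292
top [0.8  0.15] 2106 0.293
top [0.8 0.2] 2317 0.294
top [0.8  0.25] 2004 0.295
top [0.8 0.3] 1917 0.298
top [0.8  0.35] 2096 0.31
top [0.8 0.4] 1645 0.325
side [ 0.5 -0.1] 61 0.088
side [ 0.55 -0.1 ] 754 0.132
side [ 0.55 -0.05] 346 0.089
side [0.55 0.05] 117 0.103
side [0.55 0.1 ] 133 0.099
side [ 0.6 -0.1] 6 0.086
side [0.6  0.05] 594 0.177
side [0.6 0.1] 1874 0.177
side [0.65 0.05] 42 0.133
side [0.65 0.1 ] 111 0.132
side [ 0.7  -0.05] 405 0.11
side [0.7 0. ] 679 0.109
side [0.7  0.05] 646 0.088
side [0.7 0.1] 747 0.089
side [0.7  0.15] 837 0.089
side [0.7 0.2] 948 0.09
side [0.7  0.25] 411 0.088
side [0.75 0.  ] 240 0.089
side [0.75 0.05] 653 0.14
side [0.75 0.1 ] 1187 0.157
side [0.75 0.15] 1511 0.162
side [0.75 0.2 ] 1279 0.152
side [0.75 0.25] 534 0.088
side [ 0.8 -0.2] 2098 0.382
side [ 0.8  -0.15] 2516 0.397
side [ 0.8 -0.1] 3040 0.413
side [ 0.8  -0.05] 3656 0.428
side [0.8 0. ] 4535 0.443
side [0.8  0.05] 5454 0.458
side [0.8 0.1] 6660 0.474
side [0.8  0.15] 8439 0.49
side [0.8 0.2] 9470 0.496
side [0.8  0.25] 6484 0.414
side [0.8 0.3] 3540 0.308
side [0.8  0.35] 1262 0.205
side [0.8 0.4] 20 0.135
0.005340463119919703
```

>>> {"name": "move_arm", "arguments": {"series": [[[0, 0, 0.25, 0.66, -0.7, 0, 1], [0, 0, 0.25, 0.66, -0.7, 0, 1], [0, 0, 0.25, 0.66, -0.7, 0, 1], [0, 0, 0.25, 0.66, -0.7, 0, 1], [0, 0, 0.25, 0.66, -0.7, 0, 1], [0, 0, 0.25, 0.66, -0.7, 0, 1], [0, 0, 0.25, 0.66, -0.7, 0, 1], [0, 0, 0.25, 0.66, -0.7, 0, 1], [0, 0, 0.25, 0.66, -0.7, 0, 1], [0, 0, 0.25, 0.66, -0.7, 0, 1], [0, 0, 0.25, 0.66, -0.7, 0, 1], [0, 0, 0, 0, 0, 0, 1], [0, 0, 0, 0, 0, 0, 1]]]}}

```text
time_s: 2.17
tcp_pos: [0.5864, 0.1314, 0.2936]
ee_rot: [[0.004, 0.174, -0.985], [0.005, -0.985, -0.174], [-1.0, -0.005, -0.005]]
wrist_force: [0.7, 0.6, 0.8]
gripper_width: 0.998
```

```bash
cat >> h.py <<'E'
def st(tx=None,yaw=9.2):
    s=r.sense();R=np.array(s['ee_rot']);p=np.array(s['tcp_pos'])
    print('t',round(s['time_s'],2),'tcp',np.round(p,4),'w',round(s['gripper_width'],3),'F',np.round(s['wrist_force'],1),'M',np.round(s['moment'],2),'j',np.round(s['joints'],1))
    from scipy.spatial.transform import Rotation as Ro
    c,n=np.cos(np.radians(yaw)),np.sin(np.radians(yaw))
    Rt=np.array([[0,n,-c],[0,-c,-n],[-1,0,0]])
    w=Ro.from_matrix(Rt@R.T).as_rotvec(degrees=True)
    print('turn needed deg',np.round(w,2),'rows8',np.round(w/8,3),'grip pt',np.round(p+.051*R[:,0],4))
    if tx is not None: print('shift mm',np.round((np.array(tx)-p)*1000,1),'units',np.round((np.array(tx)-p)/.06,3))
E
python3 -c "
from h import *
st([.629,.0938,.211])"
```

```text
t 2.17 tcp [0.5864 0.1314 0.2936] w 0.998 F [0.7 0.6 0.8] M [ 0.    0.03 -0.01] j [ 28.   19.5  -3.1  -0.2 -67.   72.1]
turn needed deg [-0.31  0.25 -0.81] rows8 [-0.039  0.031 -0.101] grip pt [0.5866 0.1317 0.2426]
shift mm [ 42.6 -37.6 -82.6] units [ 0.711 -0.626 -1.376]
```

>>> {"name": "move_arm", "arguments": {"series": [[[-0.04, 0.03, -0.1, 0.36, -0.31, 0, 1], [0, 0, 0, 0.35, -0.31, 0, 1], [0, 0, 0, 0, 0, 0, 1], [0, 0, 0, 0, 0, 0, 1]]]}}

```text
time_s: 2.68
tcp_pos: [0.627, 0.0984, 0.2946]
ee_rot: [[0.0, 0.167, -0.986], [0.001, -0.986, -0.167], [-1.0, -0.001, -0.0]]
wrist_force: [0.7, 0.3, -0.6]
gripper_width: 1.0
```

```bash
python3 - <<'E'
from h import *
st([.629,.0938,.211])
p,d=cap('side');cv2.imwrite('pics/s1.png',cv2.resize(p[100:340,150:390,::-1],(600,600)))
p,d=cap('top','t1.png')
st()
E
```

```text
t 2.67 tcp [0.627  0.0984 0.2946] w 1.0 F [ 0.7  0.3 -0.6] M [ 0.    0.01 -0.03] j [ 23.5  22.9   2.1  -0.  -69.2  76.1]
turn needed deg [-0.05  0.01 -0.42] rows8 [-0.006  0.001 -0.053] grip pt [0.627  0.0984 0.2436]
shift mm [  2.   -4.6 -83.6] units [ 0.034 -0.076 -1.393]
t 2.77 tcp [0.627  0.0983 0.2947] w 0.999 F [ 0.3 -0.1  0.4] M [-0.05 -0.02  0.01] j [ 23.5  22.9   2.1  -0.  -69.2  76.2]
turn needed deg [-0.04  0.01 -0.43] rows8 [-0.005  0.002 -0.054] grip pt [0.627  0.0984 0.2437]
```

View pics/s1.png

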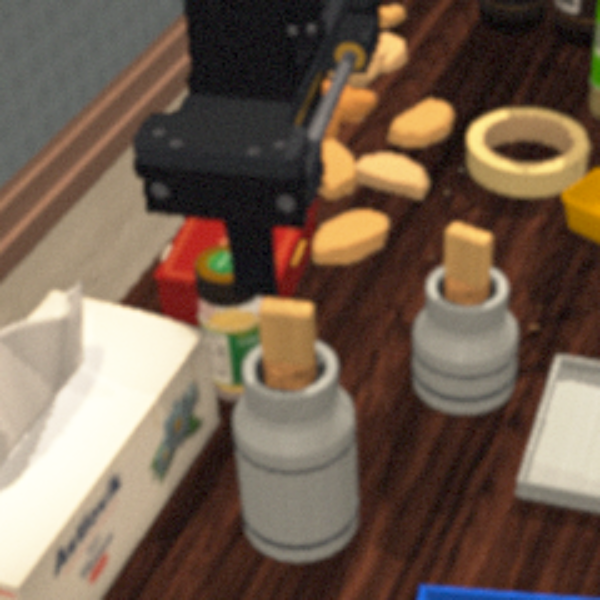

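```bash
python3 - <<'E'
from h import *
s=r.sense();R=np.array(s['ee_rot']);p=np.array(s['tcp_pos'])
q=np.array([p+R@np.array([.07,y,0]) for y in (-.05,.05)]+[[.629,.0938,.174]])
print(q,(proj('side',q)-[150,100])*2.5)
E
```

```text
[[0.61862543 0.14769188 0.2247211 ]
 [0.6353605  0.04910216 0.22465193]
 [0.629      0.0938     0.174     ]] [[255.51506175 296.08656935]
 [302.32631932 185.76244285]
 [285.52422511 306.82272193]]
```

>>> {"name": "move_arm", "arguments": {"series": [[[0, 0, -0.05, 0.035, -0.08, -0.3, 1], [0, 0, 0, 0, 0, -0.3, 1], [0, 0, 0, 0, 0, -0.3, 1], [0, 0, 0, 0, 0, -0.2, 1], [0, 0, 0, 0, 0, 0, 1], [0, 0, 0, 0, 0, 0, 1]]]}}

```text
time_s: 3.52
tcp_pos: [0.6271, 0.0974, 0.2299]
ee_rot: [[0.005, 0.167, -0.986], [0.002, -0.986, -0.167], [-1.0, -0.002, -0.005]]
wrist_force: [-0.3, -0.3, 0.7]
gripper_width: 0.996
```

```bash
python3 - <<'E'
from h import *
st([.629,.0938,.211])
E
```

```text
t 3.52 tcp [0.6271 0.0974 0.2299] w 0.996 F [-0.3 -0.3  0.7] M [-0.02 -0.01 -0.01] j [ 23.4  25.5  -3.3  -0.  -60.9  76.2]
turn needed deg [-0.13  0.26 -0.39] rows8 [-0.016  0.033 -0.048] grip pt [0.6273 0.0975 0.1789]
shift mm [  1.9  -3.6 -18.9] units [ 0.032 -0.06  -0.315]
```

>>> {"name": "move_arm", "arguments": {"series": [[[0, 0.03, -0.05, 0.04, -0.07, -0.16, 1], [0, 0, -0.03, 0.03, -0.05, -0.12, 1], [0, 0, 0, 0.02, -0.03, -0.08, 1], [0, 0, 0, 0, 0, 0, 1]]]}}

```text
time_s: 4.03
tcp_pos: [0.6333, 0.0876, 0.2078]
ee_rot: [[0.002, 0.154, -0.988], [0.003, -0.988, -0.154], [-1.0, -0.003, -0.002]]
wrist_force: [-0.2, -0.2, -1.1]
gripper_width: 0.997
```

```bash
python3 - <<'E'
from h import *
st([.629,.0938,.211])
E
```

```text
t 4.03 tcp [0.6333 0.0876 0.2078] w 0.997 F [-0.2 -0.2 -1.1] M [-0.03 -0.02 -0.03] j [ 22.3  27.2  -4.   -0.1 -58.7  76.6]
turn needed deg [-0.17  0.11  0.33] rows8 [-0.021  0.013  0.041] grip pt [0.6334 0.0878 0.1568]
shift mm [-4.3  6.2  3.2] units [-0.072  0.103  0.053]
```

>>> {"name": "move_arm", "arguments": {"series": [[[0, 0, 0.03, -0.05, 0.07, 0.04, 1], [0, 0, 0.02, -0.05, 0.06, 0.03, 1], [0, 0, 0, 0, 0, 0, 1]]]}}

```text
time_s: 4.4
tcp_pos: [0.6271, 0.0961, 0.2129]
ee_rot: [[0.003, 0.162, -0.987], [0.003, -0.987, -0.162], [-1.0, -0.003, -0.003]]
wrist_force: [0.2, -0.4, -0.2]
gripper_width: 1.003
```

```bash
python3 - <<'E'
from h import *
st([.629,.0938,.211])
E
```

```text
t 4.4 tcp [0.6271 0.0961 0.2129] w 1.003 F [ 0.2 -0.4 -0.2] M [-0.03 -0.01  0.  ] j [ 23.3  26.4  -4.5  -0.1 -58.9  76.1]
turn needed deg [-0.18  0.17 -0.12] rows8 [-0.023  0.021 -0.015] grip pt [0.6273 0.0963 0.1619]
shift mm [ 1.9 -2.3 -1.9] units [ 0.031 -0.039 -0.032]
```

>>> {"name": "move_arm", "arguments": {"series": [[[0, 0.01, 0, 0.02, -0.03, -0.02, 1], [0, 0, 0, 0.01, -0.01, -0.01, 1], [0, 0, 0, 0, 0, 0, 1]]]}}

```text
time_s: 4.78
tcp_pos: [0.6291, 0.0938, 0.2113]
ee_rot: [[0.002, 0.162, -0.987], [0.003, -0.987, -0.162], [-1.0, -0.003, -0.003]]
wrist_force: [0.2, -0.2, 0.4]
gripper_width: 1.0
```

```bash
python3 - <<'E'
from h import *
st([.629,.0938,.211])
E
```

```text
t 4.78 tcp [0.6291 0.0938 0.2113] w 1.0 F [ 0.2 -0.2  0.4] M [ 0.02 -0.03  0.07] j [ 23.   26.7  -4.3  -0.2 -58.9  76.4]
turn needed deg [-0.19  0.12 -0.14] rows8 [-0.024  0.014 -0.017] grip pt [0.6292 0.094  0.1603]
shift mm [-0.1  0.  -0.3] units [-0.001  0.    -0.006]
```

Centred on the bar, so now I close.

>>> {"name": "move_arm", "arguments": {"series": [[[0, 0, 0, 0, 0, 0, 0], [0, 0, 0, 0, 0, 0, 0], [0, 0, 0, 0, 0, 0, 0], [0, 0, 0, 0, 0, 0, 0], [0, 0, 0, 0, 0, 0, 0], [0, 0, 0, 0, 0, 0, 0], [0, 0, 0, 0, 0, 0, 0], [0, 0, 0, 0, 0, 0, 0]]]}}

```text
time_s: 5.78
tcp_pos: [0.6291, 0.0936, 0.2112]
ee_rot: [[0.002, 0.162, -0.987], [0.003, -0.987, -0.162], [-1.0, -0.003, -0.002]]
wrist_force: [-0.1, 0.2, -0.2]
gripper_width: 0.171
```

```bash
python3 - <<'E'
from h import *
st([.629,.0938,.211])
E
```

```text
t 5.78 tcp [0.6291 0.0936 0.2112] w 0.171 F [-0.1  0.2 -0.2] M [-0.04  0.01 -0.01] j [ 23.   26.7  -4.3  -0.2 -58.9  76.4]
turn needed deg [-0.19  0.11 -0.12] rows8 [-0.024  0.013 -0.016] grip pt [0.6292 0.0938 0.1602]
shift mm [-0.1  0.2 -0.2] units [-0.002  0.003 -0.004]
```

```bash
cat >> h.py <<'E'
def rock(th,yaw=9.2,piv=(.6292,.0938,.1082),L=.103):
    from scipy.spatial.transform import Rotation as Ro
    s=r.sense();R=np.array(s['ee_rot']);p=np.array(s['tcp_pos'])
    c,n=np.cos(np.radians(yaw)),np.sin(np.radians(yaw))
    bx=np.array([c,n,0]);by=np.array([-n,c,0])
    R0=np.array([[0.002,.162,-.987],[.003,-.987,-.162],[-1,-.003,-.002]])
    now=Ro.from_matrix(R@R0.T).as_rotvec(degrees=True)
    q=Ro.from_rotvec(np.radians(th)*bx).as_matrix()
    T=np.array(piv)+q@[0,0,L]
    w=Ro.from_matrix(q@R0@R.T).as_rotvec(degrees=True)
    print('t',round(s['time_s'],2),'tool tilt about bar',round(now@bx,2),now.round(2),'F',np.round(s['wrist_force'],1),'M',np.round(s['moment'],2),'w',round(s['gripper_width'],3))
    a=np.degrees(np.arcsin((p-piv)@by/L)); print('tilt by lateral pos',round(-a,2),'r',np.linalg.norm(p-piv).round(4))
    print('need turn',(w/8).round(3),'shift',((T-p)/.06).round(3))
E
python3 -c "
from h import *
rock(-10.5)"
```

```text
t 5.78 tool tilt about bar 0.01 [ 0.01 -0.01  0.  ] F [-0.1  0.2 -0.2] M [-0.04  0.01 -0.01] w 0.171
tilt by lateral pos 0.08 r 0.103
need turn [-1.297e+00 -2.090e-01 -1.000e-03] shift [-0.048  0.311 -0.029]
```

>>> {"name": "move_arm", "arguments": {"series": [[[-0.25, -0.04, 0, -0.01, 0.06, 0, 0], [-0.25, -0.04, 0, -0.01, 0.06, -0.003, 0], [-0.25, -0.04, 0, -0.01, 0.06, -0.005, 0], [-0.25, -0.04, 0, -0.01, 0.06, -0.01, 0], [0, 0, 0, 0, 0, 0, 0]]]}}

```text
time_s: 6.4
tcp_pos: [0.6269, 0.1074, 0.2114]
ee_rot: [[0.026, 0.159, -0.987], [-0.141, -0.977, -0.161], [-0.99, 0.143, -0.003]]
wrist_force: [0.5, 0.4, -0.4]
gripper_width: 0.162
```

```bash
python3 -c "
from h import *
rock(-10.5)"
```

```text
t 6.4 tool tilt about bar -8.38 [-8.27 -1.38 -0.06] F [ 0.5  0.4 -0.4] M [ 0.09 -0.08  0.07] w 0.162
tilt by lateral pos -7.68 r 0.1041
need turn [-0.262 -0.036  0.007] shift [-0.012  0.083 -0.031]
```

>>> {"name": "move_arm", "arguments": {"series": [[[-0.13, -0.02, 0, -0.006, 0.045, -0.015, 0], [-0.13, -0.02, 0, -0.006, 0.035, -0.015, 0], [0, 0, 0, 0, 0, 0, 0]]]}}

```text
time_s: 6.78
tcp_pos: [0.6264, 0.1113, 0.211]
ee_rot: [[0.032, 0.157, -0.987], [-0.179, -0.971, -0.16], [-0.983, 0.182, -0.003]]
wrist_force: [-0.6, -1.0, 1.7]
gripper_width: 0.156
```

```bash
python3 - <<'E'
from h import *
rock(-10.5)
p,d=cap('side');cv2.imwrite('pics/s2.png',cv2.resize(p[190:340,190:340,::-1],(600,600)))
p,d=cap('top');cv2.imwrite('pics/t2.png',cv2.resize(p[130:230,220:320,::-1],(500,500)))
E
```

```text
t 6.78 tool tilt about bar -10.65 [-10.5   -1.75  -0.12] F [-0.6 -1.   1.7] M [-0.03  0.19 -0.05] w 0.156
tilt by lateral pos -9.89 r 0.1043
need turn [0.017 0.01  0.014] shift [-0.003  0.018 -0.025]
```

View pics/s2.png

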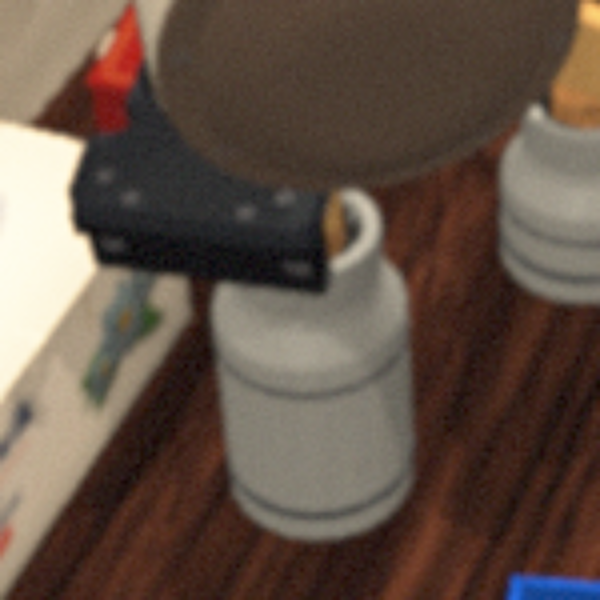

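>>> {"name": "move_arm", "arguments": {"series": [[[0, 0, 0, -0.003, 0.02, -0.025, 0], [-0.02, 0, 0, 0, 0.01, -0.01, 0], [0, 0, 0, 0, 0, 0, 0]]]}}

```text
time_s: 7.25
tcp_pos: [0.6264, 0.1117, 0.2109]
ee_rot: [[0.032, 0.156, -0.987], [-0.184, -0.97, -0.159], [-0.982, 0.186, -0.002]]
wrist_force: [0.1, -1.2, 1.8]
gripper_width: 0.156
```

```bash
python3 - <<'E'
from h import *
rock(-10.5)
rock(10.5)
E
```

```text
t 7.25 tool tilt about bar -10.91 [-10.77  -1.76  -0.17] F [ 0.1 -1.2  1.8] M [-0.03  0.3  -0.08] w 0.156
tilt by lateral pos -10.14 r 0.1043
need turn [0.05  0.012 0.021] shift [-0.003  0.01  -0.024]
t 7.25 tool tilt about bar -10.91 [-10.77  -1.76  -0.17] F [ 0.1 -1.2  1.8] M [-0.03  0.3  -0.08] w 0.156
tilt by lateral pos -10.14 r 0.1043
need turn [2.642 0.428 0.021] shift [ 0.097 -0.607 -0.024]
```

View pics/t2.png

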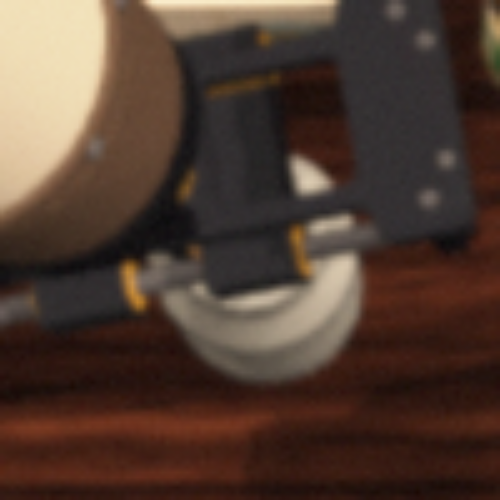

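>>> {"name": "move_arm", "arguments": {"series": [[[0.26, 0.042, 0, 0.01, -0.061, 0.005, 0], [0.26, 0.042, 0, 0.01, -0.061, 0.004, 0], [0.26, 0.042, 0, 0.01, -0.061, 0.002, 0], [0.26, 0.042, 0, 0.01, -0.061, 0, 0], [0.26, 0.042, 0, 0.01, -0.061, 0, 0], [0.26, 0.042, 0, 0.01, -0.061, -0.002, 0], [0.26, 0.042, 0, 0.01, -0.061, -0.004, 0], [0.26, 0.042, 0, 0.01, -0.061, -0.006, 0], [0, 0, 0, 0, 0, 0, 0]]]}}

```text
time_s: 8.38
tcp_pos: [0.6314, 0.083, 0.2114]
ee_rot: [[-0.015, 0.16, -0.987], [0.116, -0.98, -0.16], [-0.993, -0.117, -0.004]]
wrist_force: [-2.0, -0.5, 3.7]
gripper_width: 0.158
```

```bash
python3 - <<'E'
from h import *
rock(10.5)
E
```

```text
t 8.38 tool tilt about bar 6.56 [ 6.49  0.96 -0.07] F [-2.  -0.5  3.7] M [-0.44  0.56  0.02] w 0.158
tilt by lateral pos 6.15 r 0.1038
need turn [0.485 0.089 0.01 ] shift [ 0.013 -0.128 -0.033]
```

>>> {"name": "move_arm", "arguments": {"series": [[[0.2, 0.035, 0, 0.01, -0.055, -0.01, 0], [0.2, 0.035, 0, 0.005, -0.055, -0.015, 0], [0.12, 0.02, 0, 0, -0.03, -0.01, 0], [0, 0, 0, 0, 0, 0, 0]]]}}

```text
time_s: 8.88
tcp_pos: [0.6326, 0.0759, 0.2109]
ee_rot: [[-0.026, 0.161, -0.987], [0.189, -0.968, -0.163], [-0.982, -0.191, -0.006]]
wrist_force: [-2.5, -2.1, 3.3]
gripper_width: 0.159
```

```bash
python3 - <<'E'
from h import *
rock(10.5)
p,d=cap('side');cv2.imwrite('pics/s3.png',cv2.resize(p[190:340,190:340,::-1],(600,600)))
E
```

```text
t 8.88 tool tilt about bar 10.84 [10.73  1.58  0.12] F [-2.5 -2.1  3.3] M [-0.76  0.49  0.07] w 0.159
tilt by lateral pos 10.18 r 0.1043
need turn [-0.046  0.014 -0.014] shift [-0.006 -0.011 -0.024]
```

View pics/s3.png

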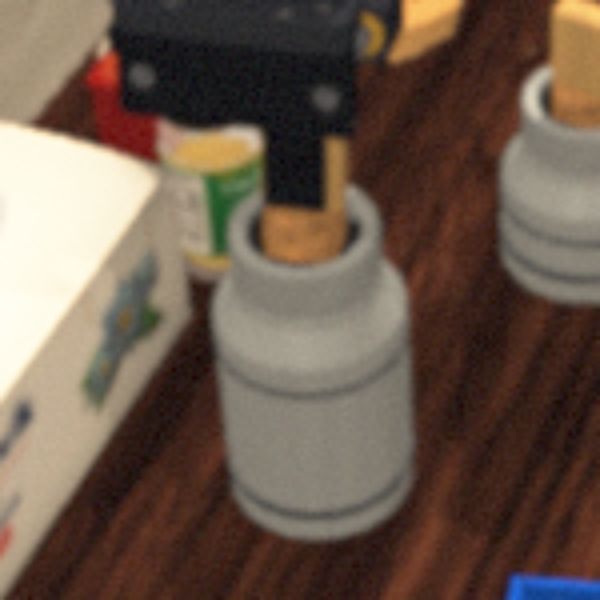

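The stopper has rocked right as well. The tool is at 10.8°, or 10.2° going by its position, with the cork visibly tilted in the neck at crop (305,235). Next I bring it upright, then pull.

>>> {"name": "move_arm", "arguments": {"series": [[[-0.26, -0.042, 0, -0.01, 0.061, 0.006, 0], [-0.26, -0.042, 0, -0.01, 0.061, 0.005, 0], [-0.26, -0.042, 0, -0.01, 0.061, 0.003, 0], [-0.26, -0.042, 0, -0.01, 0.061, 0.001, 0], [-0.26, -0.03, 0, -0.01, 0.056, 0, 0], [0, 0, 0, 0, 0, 0, 0]]]}}

```text
time_s: 9.68
tcp_pos: [0.6296, 0.095, 0.2112]
ee_rot: [[0.004, 0.167, -0.986], [-0.001, -0.986, -0.167], [-1.0, 0.002, -0.003]]
wrist_force: [-0.6, -2.4, 4.5]
gripper_width: 0.157
```

```bash
python3 - <<'E'
from h import *
rock(0)
E
```

```text
t 9.68 tool tilt about bar -0.26 [-0.25 -0.11  0.32] F [-0.6 -2.4  4.5] M [-1.    0.33 -0.04] w 0.157
tilt by lateral pos -0.62 r 0.103
need turn [ 0.031  0.014 -0.039] shift [-0.007 -0.02  -0.   ]
```

>>> {"name": "move_arm", "arguments": {"series": [[[0.02, 0.01, -0.03, -0.007, -0.02, 0.05, 0], [0, 0, 0, 0, 0, 0.1, 0], [0, 0, 0, 0, 0, 0.12, 0], [0, 0, 0, 0, 0, 0.12, 0], [0, 0, 0, 0, 0, 0.12, 0], [0, 0, 0, 0, 0, 0, 0]]]}}

```text
time_s: 10.42
tcp_pos: [0.6293, 0.0945, 0.241]
ee_rot: [[0.001, 0.161, -0.987], [0.006, -0.987, -0.161], [-1.0, -0.006, -0.002]]
wrist_force: [-0.2, -0.0, -1.1]
gripper_width: 0.157
```

```bash
python3 - <<'E'
from h import *
rock(0);st()
p,d=cap('side');cv2.imwrite('pics/s4.png',cv2.resize(p[150:340,190:380,::-1],(600,600)))
E
```

```text
t 10.43 tool tilt about bar 0.18 [ 0.17  0.04 -0.06] F [-0.2 -0.  -1.1] M [-0.04 -0.01 -0.01] w 0.157
tilt by lateral pos -0.38 r 0.1328
need turn [-0.021 -0.006  0.007] shift [-0.001 -0.012 -0.496]
t 10.43 tcp [0.6293 0.0945 0.241 ] w 0.157 F [-0.2 -0.  -1.1] M [-0.04 -0.01 -0.01] j [ 23.   25.2  -2.   -0.3 -62.6  76.4]
turn needed deg [-0.35  0.06 -0.06] rows8 [-0.044  0.007 -0.008] grip pt [0.6293 0.0948 0.19  ]
```

View pics/s4.png

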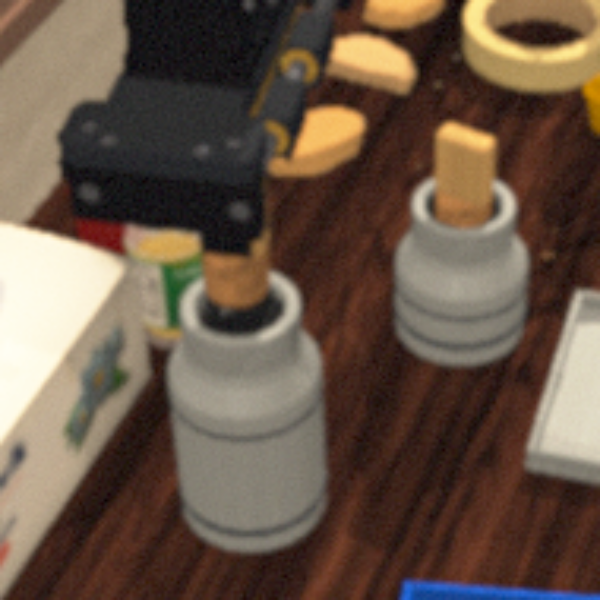

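>>> {"name": "move_arm", "arguments": {"series": [[[0, 0, 0, 0, 0, 0.2, 0], [0, 0, 0, 0, 0, 0.3, 0], [0, 0, 0, 0, 0, 0.3, 0], [0, 0, 0, 0, 0, 0.15, 0], [0, 0, 0, -0.25, -0.18, 0, 0], [0, 0, 0, -0.45, -0.34, 0, 0], [0, 0, 0, -0.5, -0.37, 0, 0], [0, 0, 0, -0.5, -0.37, 0, 0], [0, 0, 0, -0.5, -0.37, 0, 0], [0, 0, 0, -0.4, -0.3, 0, 0], [0, 0, 0, -0.25, -0.2, 0, 0], [0, 0, 0, 0, 0, 0, 0], [0, 0, 0, 0, 0, 0, 0]]]}}

```text
time_s: 12.1
tcp_pos: [0.452, -0.0363, 0.3029]
ee_rot: [[0.002, 0.162, -0.987], [0.006, -0.987, -0.162], [-1.0, -0.006, -0.003]]
wrist_force: [1.5, -0.1, -0.2]
gripper_width: 0.158
```

```bash
python3 - <<'E'
from h import *
st([.447,-.041,.107])
p,d=cap('side','s5.png')
st()
E
```

```text
t 12.1 tcp [ 0.452  -0.0363  0.3029] w 0.158 F [ 1.5 -0.1 -0.2] M [-0.04  0.01  0.04] j [ 15.9   4.5 -21.2  -0.4 -64.1  83.6]
turn needed deg [-0.37  0.11 -0.15] rows8 [-0.046  0.014 -0.018] grip pt [ 0.4521 -0.0359  0.2519]
shift mm [  -5.    -4.7 -195.9] units [-0.084 -0.079 -3.265]
t 12.15 tcp [ 0.4521 -0.0362  0.3028] w 0.158 F [-0.5  0.  -1.2] M [-0.06 -0.04  0.03] j [ 15.9   4.5 -21.2  -0.4 -64.1  83.6]
turn needed deg [-0.37  0.09 -0.16] rows8 [-0.046  0.012 -0.02 ] grip pt [ 0.4521 -0.0359  0.2518]
```

View pics/s5.png

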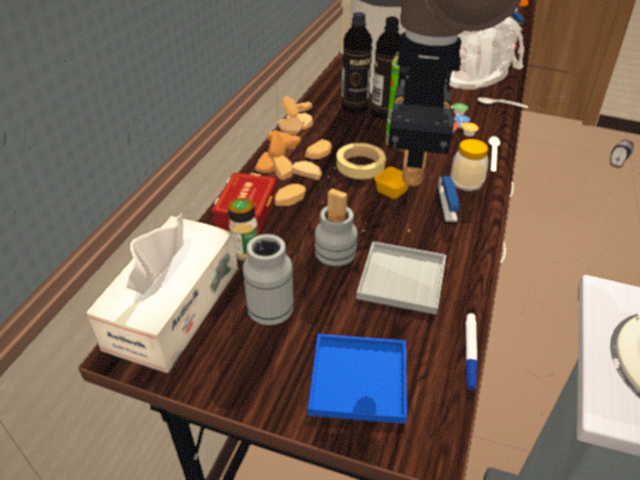

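```bash
python3 - <<'E'
from h import *
s=r.sense();p=np.array(s['tcp_pos']);R=np.array(s['ee_rot'])
print(proj('side',[p+R[:,0]*L for L in (.051,.075,.103)]))
im,d=cap('side')
cv2.imwrite('pics/s6.png',cv2.resize(im[100:220,360:480,::-1],(600,600),interpolation=cv2.INTER_CUBIC))
u,v=np.meshgrid(np.arange(395,432),np.arange(145,195));u=u.ravel();v=v.ravel()
P=world('side',np.c_[u,v],d[v,u]);m=(d[v,u]>0)&(np.hypot(P[:,0]-p[0],P[:,1]-p[1])<.03)&(P[:,2]<.225)
print(m.sum(),np.percentile(P[m],[1,5,50,99],axis=0).round(4))
E
```

```text
[[415.6020363  151.32613264]
 [413.65706033 165.85415062]
 [411.46378942 182.14707769]]
245 [[ 0.4376 -0.036   0.2027]
 [ 0.4384 -0.0317  0.2051]
 [ 0.4499 -0.0232  0.2149]
 [ 0.4665 -0.0182  0.2247]]
```

View pics/s6.png

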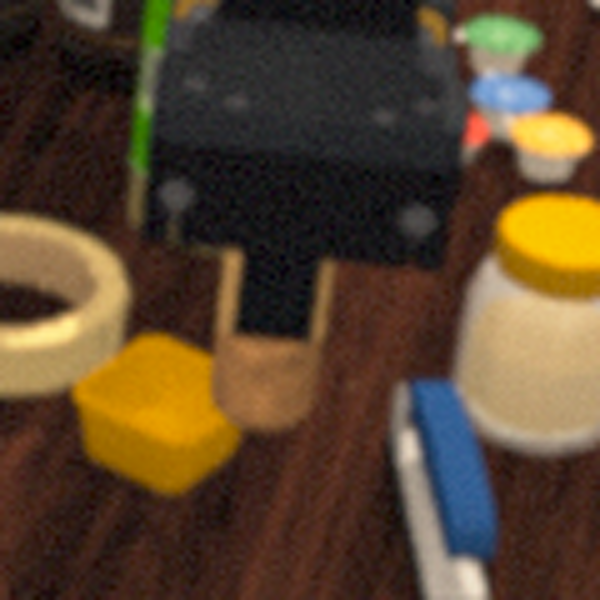

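>>> {"name": "move_arm", "arguments": {"series": [[[-0.03, 0, 0, -0.06, -0.03, -0.2, 0], [0, 0, 0, -0.06, -0.03, -0.35, 0], [0, 0, 0, -0.03, -0.02, -0.45, 0], [0, 0, 0, 0, 0, -0.45, 0], [0, 0, 0, 0, 0, -0.45, 0], [0, 0, 0, 0, 0, -0.4, 0], [0, 0, 0, 0, 0, -0.25, 0], [0, 0, 0, 0, 0, -0.1, 0], [0, 0, 0, 0, 0, 0, 0], [0, 0, 0, 0, 0, 0, 0]]]}}

```text
time_s: 13.45
tcp_pos: [0.4417, -0.0398, 0.1326]
ee_rot: [[-0.006, 0.166, -0.986], [-0.001, -0.986, -0.166], [-1.0, -0.001, 0.006]]
wrist_force: [-0.0, -0.5, 0.1]
gripper_width: 0.16
```

```bash
python3 - <<'E'
from h import *
st([.442,-.041,.107])
E
```

```text
t 13.45 tcp [ 0.4417 -0.0398  0.1326] w 0.16 F [-0.  -0.5  0.1] M [-0.03 -0.03  0.01] j [ 15.9  16.2 -36.1  -0.1 -38.1  83.7]
turn needed deg [ 0.03 -0.37 -0.35] rows8 [ 0.004 -0.046 -0.044] grip pt [ 0.4414 -0.0398  0.0816]
shift mm [  0.3  -1.2 -25.6] units [ 0.005 -0.02  -0.426]
```

>>> {"name": "move_arm", "arguments": {"series": [[[0, -0.04, 0, 0, 0, -0.1, 0], [0, 0, 0, 0, 0, -0.12, 0], [0, 0, 0, 0, 0, -0.1, 0], [0, 0, 0, 0, 0, -0.04, 0], [0, 0, 0, 0, 0, 0, 0]]]}}

```text
time_s: 14.08
tcp_pos: [0.4423, -0.0396, 0.1105]
ee_rot: [[0.002, 0.166, -0.986], [0.0, -0.986, -0.166], [-1.0, 0.0, -0.002]]
wrist_force: [-0.5, 0.2, -0.4]
gripper_width: 0.158
```

```bash
python3 - <<'E'
from h import *
st([.442,-.041,.107])
E
```

```text
t 14.07 tcp [ 0.4423 -0.0396  0.1105] w 0.158 F [-0.5  0.2 -0.4] M [ 0.02 -0.05  0.06] j [ 16.   18.3 -37.7   0.1 -33.9  83.5]
turn needed deg [-0.01  0.13 -0.35] rows8 [-0.001  0.016 -0.044] grip pt [ 0.4424 -0.0396  0.0595]
shift mm [-0.3 -1.4 -3.5] units [-0.005 -0.023 -0.058]
```

>>> {"name": "move_arm", "arguments": {"series": [[[0, 0, 0, 0, 0, -0.025, 0], [0, 0, 0, 0, 0, -0.02, 0], [0, 0, 0, 0, 0, -0.02, 0], [0, 0, 0, 0, 0, 0, 0]]]}}

```text
time_s: 14.58
tcp_pos: [0.4428, -0.0395, 0.1073]
ee_rot: [[0.004, 0.166, -0.986], [0.0, -0.986, -0.166], [-1.0, 0.0, -0.004]]
wrist_force: [0.1, 0.1, -0.7]
gripper_width: 0.158
```

```bash
python3 - <<'E'
from h import *
st([.442,-.041,.107])
p,d=cap('side');cv2.imwrite('pics/s7.png',cv2.resize(p[190:340,320:470,::-1],(600,600),interpolation=cv2.INTER_CUBIC))
E
```

```text
t 14.57 tcp [ 0.4428 -0.0395  0.1073] w 0.158 F [ 0.1  0.1 -0.7] M [-0.05 -0.04  0.02] j [ 16.   18.7 -37.8   0.1 -33.3  83.5]
turn needed deg [-0.01  0.2  -0.38] rows8 [-0.001  0.025 -0.048] grip pt [ 0.443  -0.0395  0.0563]
shift mm [-0.8 -1.5 -0.3] units [-0.014 -0.024 -0.004]
```

View pics/s7.png

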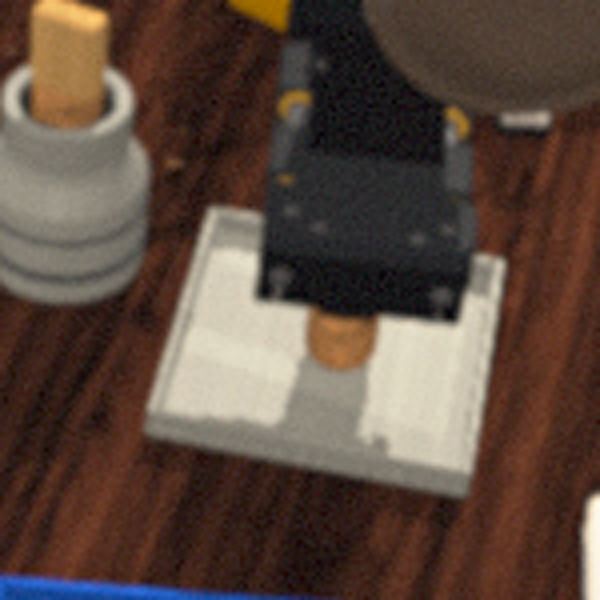

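No contact force yet (−0.7 N is the stopper's weight), so I go on down in small steps.

>>> {"name": "move_arm", "arguments": {"series": [[[0, 0, 0, 0, 0, -0.02, 0], [0, 0, 0, 0, 0, -0.02, 0], [0, 0, 0, 0, 0, 0, 0]]]}}

```text
time_s: 15.0
tcp_pos: [0.4431, -0.0394, 0.1074]
ee_rot: [[0.004, 0.168, -0.986], [-0.0, -0.986, -0.168], [-1.0, 0.001, -0.004]]
wrist_force: [0.3, 0.3, -0.3]
gripper_width: 0.162
```

```bash
python3 - <<'E'
from h import *
st([.442,-.041,.107])
E
```

```text
t 15.0 tcp [ 0.4431 -0.0394  0.1074] w 0.162 F [ 0.3  0.3 -0.3] M [-0.03 -0.02 -0.02] j [ 16.   18.7 -37.8   0.2 -33.3  83.5]
turn needed deg [ 0.03  0.23 -0.47] rows8 [ 0.003  0.029 -0.058] grip pt [ 0.4433 -0.0395  0.0564]
shift mm [-1.1 -1.6 -0.4] units [-0.019 -0.026 -0.007]
```

>>> {"name": "move_arm", "arguments": {"series": [[[0, 0, 0, 0, 0, -0.04, 0], [0, 0, 0, 0, 0, -0.04, 0]]]}}

```text
time_s: 15.25
tcp_pos: [0.4439, -0.0393, 0.1069]
ee_rot: [[0.005, 0.171, -0.985], [-0.002, -0.985, -0.171], [-1.0, 0.003, -0.004]]
wrist_force: [-7.6, 3.4, 28.1]
gripper_width: 0.16
```

```bash
python3 - <<'E'
from h import *
st([.442,-.041,.107])
E
```

```text
t 15.25 tcp [ 0.4439 -0.0393  0.1069] w 0.16 F [-7.6  3.4 28.1] M [ 1.14  2.61 -0.02] j [ 16.1  18.8 -37.8   0.3 -33.1  83.5]
turn needed deg [ 0.11  0.27 -0.63] rows8 [ 0.013  0.034 -0.079] grip pt [ 0.4442 -0.0394  0.0559]
shift mm [-1.9 -1.7  0.1] units [-0.032 -0.029  0.002]
```

Contact is firm. I relax it and release.

>>> {"name": "move_arm", "arguments": {"series": [[[0, 0, 0, 0, 0, 0, 0], [0, 0, 0, 0, 0, 0, 0], [0, 0, 0, 0, 0, 0, 0.6], [0, 0, 0, 0, 0, 0, 0.6], [0, 0, 0, 0, 0, 0, 0.6], [0, 0, 0, 0, 0, 0, 0.6]]]}}

```text
time_s: 16.0
tcp_pos: [0.444, -0.0393, 0.1063]
ee_rot: [[0.005, 0.171, -0.985], [-0.002, -0.985, -0.171], [-1.0, 0.003, -0.004]]
wrist_force: [-1.0, -0.1, 0.7]
gripper_width: 0.523
```

```bash
python3 - <<'E'
from h import *
st([.442,-.041,.107])
p,d=cap('side');cv2.imwrite('pics/s8.png',cv2.resize(p[190:340,320:470,::-1],(600,600),interpolation=cv2.INTER_CUBIC))
E
```

```text
t 16.0 tcp [ 0.444  -0.0393  0.1063] w 0.523 F [-1.  -0.1  0.7] M [-0.03 -0.06 -0.01] j [ 16.   18.9 -37.8   0.3 -33.1  83.5]
turn needed deg [ 0.11  0.26 -0.62] rows8 [ 0.013  0.033 -0.078] grip pt [ 0.4442 -0.0394  0.0553]
shift mm [-2.  -1.7  0.7] units [-0.033 -0.028  0.011]
```

View pics/s8.png

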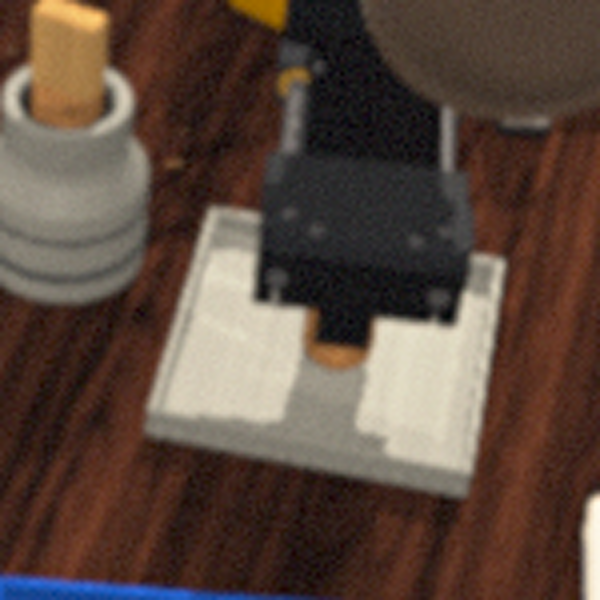

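Released, and the stopper stands. Now I retreat straight up.

>>> {"name": "move_arm", "arguments": {"series": [[[0, 0, 0, 0, 0, 0, 0.9], [0, 0, 0, 0, 0, 0.1, 0.9], [0, 0, 0, 0, 0, 0.2, 0.9], [0, 0, 0, 0, 0, 0.3, 0.9], [0, 0, 0, 0, 0, 0.4, 0.9], [0, 0, 0, 0, 0, 0.5, 0.9], [0, 0, 0, 0, 0, 0.5, 0.9], [0, 0, 0, 0, 0, 0.5, 0.9], [0, 0, 0, 0, 0, 0.3, 0.9], [0, 0, 0, 0, 0, 0, 0.9], [0, 0, 0, 0, 0, 0, 0.9]]]}}

```text
time_s: 17.42
tcp_pos: [0.4423, -0.0398, 0.2866]
ee_rot: [[0.012, 0.171, -0.985], [0.0, -0.985, -0.171], [-1.0, 0.002, -0.012]]
wrist_force: [-0.8, 0.2, 1.1]
gripper_width: 0.898
```

```bash
python3 - <<'E'
from h import *
st()
p,d=cap('side','s9.png')
for o in spotter.find_in('side','tall_stopper_grip'): print(o)
E
```

```text
t 17.43 tcp [ 0.4423 -0.0398  0.2866] w 0.898 F [-0.8  0.2  1.1] M [-0.04  0.    0.05] j [ 16.1   4.1 -24.4   0.2 -60.9  83.7]
turn needed deg [-0.01  0.67 -0.63] rows8 [-0.001  0.084 -0.079] grip pt [ 0.4429 -0.0398  0.2356]
{'centre': [405.5, 265.3], 'conf': 0.83}
{'centre': [398.7, 280.8], 'conf': 0.69}
```

View pics/s9.png

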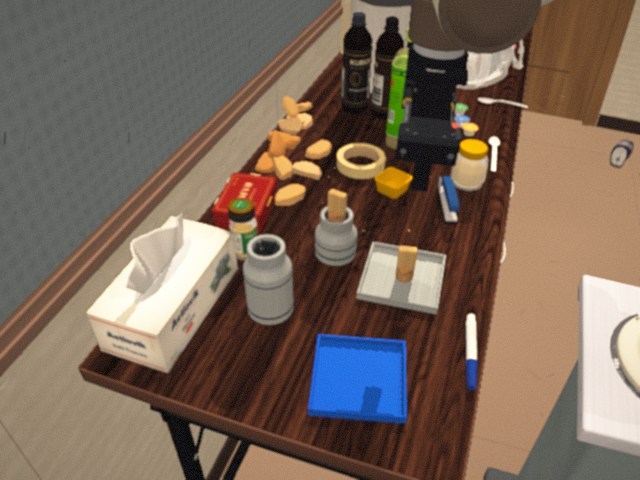

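The picture shows the stopper standing upright in the steel tray at (405,265). The tall canister at (268,280) is open, and the short one at (336,235) is still closed.

```bash
python3 -c "
from h import *
print(r.finish_job())"
```

```text
the job is handed in; nothing more can be done
None
```

I opened the taller canister, set its stopper upright in the bare steel tray, and handed the job in at about 17.5 s.

- **Rocking:** I gripped the stopper by its bar and rocked it left, then right. The tool's orientation read 10.9° left and 10.8° right; its sideways travel gave 10.1° and 10.2°. The gripper hid the stopper on the left rock, so that angle comes from the arm's readings only. On the right rock the side camera saw the cork, but I didn't measure its angle from the picture.
- **Pull and placing:** It was brought upright and pulled straight up. I lowered it until the tray pushed back, about 28 N on the wrist for a moment. That relaxed before I opened the fingers.
- **Last checks:** The final side picture showed the stopper standing in the steel tray, the tall canister open and the short one still closed. The gripper was clear above it, with only about 1 N reading on the wrist sensor.
- **Disagreements:** The two cameras put the bar about 1–2 mm apart sideways, so I gripped near the middle of the two. During the rock the tool rode about 1 mm higher than I had worked out.

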